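# Clamp a strap under a spring hold-down arm

## Task

The longer, darker one of the two slotted clamping straps lying on the bench (the one with the bevelled nose) is to be held in the green hold-down fixture ready for filing. Swing the fixture's sprung arm up and back by its red handle until it stays open by itself, lay the strap flat on the green plate along the arm's line, up against the two side pins and the end pin, then bring the arm over and ease it down by the handle (never letting it snap shut) so that it bears on the strap. Leave the other things on the bench where they are.

Things in the scene. Friction and masses are not known exactly. Their poses are not given: they have to be found in the camera images.
- fixture: Green steel plate 225 x 96 x 10 mm, fixed to the bench; dark hinge pedestal (68 mm high) at its far end. Origin: on the bench, straight under the middle of the strap's place. x: along plate and arm, from free end to hinge; y: to the left, towards the two side pins; z up. Plate spans x -90 to 135, y -48 to 48 mm. The arm's hinge axis is parallel to y at x = 104, z = 60 mm.
- seat (a point): Point on the plate's top (10 mm above the bench) where the middle of the strap's underside lies when it touches all three steel pins (14 mm diameter, 12 mm above the plate); fixture axes. Pin centres from here, (x, y) mm: side pins (42, 26) and (-50, 26), end pin (74.5, 0).
- hinge (a point): Middle of the arm's hinge axis, 60 mm above the bench; axes move with the arm. The steel arm is 20 mm wide; its round rubber pad, 26 mm diameter, is under the arm 74 mm from the hinge.
- handle (a point): Middle of the arm's red handle: round bar, 14 mm diameter, 64 mm long, parallel to the hinge axis, on the arm's right (-y of the fixture) side; 52 mm right of the arm's middle plane, 136 mm from the hinge axis. Hinge-to-handle points to the fixture's -x, 0.09 rad below level at joint 0. It can turn in a pinch from above, so the gripper can stay upright as the arm swings.
- hold_arm (a joint): Angle of the arm, rad. 0: shut on the bare plate (start); about 0.24: pad on the strap; grows as it swings up and back; 1.95: fully open, handle 38 mm beyond the hinge, 190 mm above the bench. An over-centre spring drives it shut below about 1.35 and open above, with up to 0.9 N m (7 N at the handle). It stays open or shut by itself; let go in between it snaps.
- strap: Dark steel clamping strap, 38 mm wide (own x), 135 mm long (own y), 18 mm high, about 0.6 kg, with a slot and one bevelled nose (either end may face the hinge). Origin: centre of its underside. Grasp across its width, at the middle or towards the end away from the hinge.
- short_strap: Clamping strap 36 x 100 x 16 mm, paler and shorter; a bystander. Origin: centre of its underside.
- tee_bolt: Tee bolt with nut, 152 mm long, 36 mm wide; a bystander. Origin: centre of its underside.
- file: File with orange-brown wooden handle, 310 mm long; a bystander. Origin: centre of its underside.
- spanner: Open-ended spanner 279 mm long; a bystander. Origin: centre of its underside.

How it is judged:
By the outcome, as a careful person would: the job done as asked, in the order asked, and still so for the second after the job is handed in, with the robot touching nothing.
It also fails if it takes over 72 s, if anything falls off the work surface, if the arm or the gripper's body presses on something with over 40 N, if the wrist force passes 120 N, or if a joint passes its speed limit or range.

## Robot

A 6-joint arm with a two-finger parallel gripper is mounted at the origin on a cart in front of the work surface, level with it; the furniture and walls round the work are solid. World frame = base frame: x ahead of the robot, y to its left, z up, the work surface at z = 0. Lengths are in mm, angles in rad, forces in N, time in s.
With the tool pointing down it reaches from about 400 to 925 mm from the base axis. Payload 12.5 kg.
Tool frame: the origin (TCP) lies at the very end of the fingers, on their centre line; the grasp point (between the pads) lies 19 mm behind it (env.tcp_to_grasp is the distance from the TCP to the grasp point, in mm); z points along the fingers, x is the direction in which the jaws open and shut, and the axes are right-handed (so a half turn about z gives the same grasp; the last joint's range is limited). The gripper opens to 95 mm and grips with 3 to 60 N. Pads are 20 mm wide; open, the fingers measure 119 mm over their backs; the gripper's body (75 mm by 180 mm) begins 59 mm behind the grasp point.
Start: joints at [-1.272, 0.491, 1.559, -0, 1.092, -0.106], TCP at [246.171, -574.497, 214.661] pointing down, gripper open.
Joint ranges: [-3.1, 3.1], [-0.84, 2.19], [0.05, 2.79], [-1.13, 4.28], [0.06, 2.93], [-2.69, 2.69]. Speed limits (rad/s): [2.22, 2.22, 2.79, 3.14, 3.14, 3.14].

## Interface

Orientations are given as [roll, pitch, yaw] about the fixed x, y, z axes, in that order (R = Rz(yaw) Ry(pitch) Rx(roll)).
In Python, from cell import env, vision, job gives the robot as it stands.
- The arm moves only by the shell command python3 -m pendant 'ROWS' [OPENING]. ROWS is JSON, a list of rows, each a list of 4 numbers: the shift along the tool's x, y, z in mm, then the turn about the tool's z in degrees. In form: [[tx, ty, tz, turn], ...]. A call has 1 to 8 rows; each row is the pose to reach, as a shift and turn from the pose measured when the call began, along the tool's axes at that moment; what a row does not reach only later rows make up. A row lasts 1/8 s, in which the tool goes at most 62.5 mm and 10.7 degrees, less where a joint would pass 70% of its speed; a pose out of reach is approached as far as the arm can. A call with a gripper value outside its range is refused whole. OPENING is the closure, from 0 (fully open) to 1 (shut), set as the call begins (- or left out, the last holds). The fingers move at their own pace and stop on an object; the grip force is fixed at half the most. Time passes only in rows, so rows that repeat a pose let the fingers close. It gives the time, the measured TCP pose, the force and the opening at its end, in the units of the state.
- env.state(): the state, without advancing time (a new reading comes with each control period).
- vision.read_camera(name): name is "scene" or "top" or "wrist"; returns a dict with "pixels" (420x560x3 uint8, red, green, blue), "intrinsics" (3x3 intrinsics, pixels), "R" (3x3) and "t" (3): a world point X has camera coordinates R X + t; the wrist camera has in their place "tool_from_camera" (4x4, takes a point from camera to tool coordinates, whose origin is the TCP and whose axes are the tool frame's). Camera axes: x right, y down, z forward; pixel columns grow to the right and rows downward; lengths in mm; the calibration is good to about 2 mm. A picture is of the moment at which its call begins: read the wrist's pose just before it. There is no depth.
- job.job_done(): hands the job in, once; it reports no verdict.
Trained networks look in a picture, given as the dict that the camera call returned (one of the last four; its "shot" number tells which), for a name from the list of things; names that differ only in an ending like _2 or _b are one class to them, and where a whole thing is asked for, a point or a joint stands for the part that bears it (a point fixed in the world has none). Each returns a list of dicts, best first, with "confidence" (0 to 1); they miss things now and then, are a little off and sometimes report something else, mostly with a low value. They report only what shows in the picture. A call takes as long as a camera call.
- vision.find_in(picture, query): "at" ([x, y, z] in mm, in the coordinates of the camera as it stood for that picture, good to about 4 mm: the middle of the surface that is visible of it).
- vision.regions_of(picture, query): "pixels" (420x560 bool, what is visible of it).
The state is a dict: "t": time; "joints": joint angles; "qvel": joint speeds; "tau": joint torques, N m; "eef_pos": TCP position; "tcp_rot": TCP orientation; "ft_force": force on the tool from outside, world axes, zero at the start; "moment": the same for the moment, N m; "opening": opening from 0.0 (shut) to 1.0 (fully open).
Only numpy, scipy, OpenCV 4.12 (cv2) and the standard library are available. Lean on these libraries where they do the work, as an engineer would, in place of code of your own. Each camera call takes 0.05 s, during which the arm holds its last target.

## Working session

There is one attempt and no reset: what is moved stays moved. The work goes in short steps, Python scripts to look and compute and a shell command to move; the robot and the scene stay as the last step left them, time stands still between calls to the robot, and variables do not carry over. Pictures are saved under pics/ and viewed, and the job is handed in when it is done.

```bash
ls; mkdir -p pics; cat > h.py <<'E'
import numpy as np, cv2
from cell import env, vision, job
from scipy.spatial.transform import Rotation as Ro
def save(p,n): cv2.imwrite('pics/'+n+'.png', cv2.cvtColor(p['pixels'],cv2.COLOR_RGB2BGR))
def T():
    s=env.state(); M=np.eye(4); M[:3,:3]=Ro.from_euler('xyz',s['tcp_rot']).as_matrix() if len(np.ravel(s['tcp_rot']))==3 else np.array(s['tcp_rot']); M[:3,3]=s['eef_pos']; return M
def shot(name):
    M=T(); p=vision.read_camera(name)
    if name=='wrist':
        W=M@np.array(p['tool_from_camera'])
    else:
        W=np.eye(4); R=np.array(p['R']); W[:3,:3]=R.T; W[:3,3]=-R.T@np.array(p['t'])
    p['W']=W; return p
def w(p,c): return (p['W']@np.r_[c,1])[:3]
def proj(p,X):
    c=np.linalg.inv(p['W'])@np.r_[X,1]; u=np.array(p['intrinsics'])@c[:3]; return u[:2]/u[2]
def onplane(p,uv,z):
    d=p['W'][:3,:3]@(np.linalg.inv(np.array(p['intrinsics']))@np.r_[uv,1]); o=p['W'][:3,3]
    return o+d*(z-o[2])/d[2]
E
python3 - <<'E'
from h import *
s=env.state(); print(s)
np.set_printoptions(precision=1,suppress=True)
for n in ['scene','top']:
    p=shot(n); save(p,n+'0'); print(n,p['W'])
    for q in ['fixture','hold_arm','handle','strap','short_strap','tee_bolt','file','spanner']:
        for r in vision.find_in(p,q)[:2]: print(q,round(r['confidence'],2),w(p,r['at']),proj(p,w(p,r['at'])))
E
```

```text
pics
{'t': 0.0, 'joints': array([-1.27159132e+00,  4.91575710e-01,  1.55945430e+00,  1.91481254e-05,
        1.09173428e+00, -1.05601371e-01]), 'qvel': array([-0.00044925,  0.00106115, -0.00036351,  0.00072542, -0.00011617,
        0.0004171 ]), 'tau': array([ 1.69094528e-03, -6.12642574e+01, -2.58180767e+01,  6.93051796e-02,
        4.81954997e-02, -1.02230324e-04]), 'eef_pos': array([ 246.09929454, -574.23123012,  214.05005545]), 'tcp_rot': array([-3.14145227e+00,  1.16331860e-03, -1.16599870e+00]), 'ft_force': array([0.54840373, 0.38738104, 0.5988504 ]), 'moment': array([-0.01289524, -0.01711728, -0.04324464]), 'opening': 0.99904540024748}
scene [[  -0.9   -0.2    0.4  -26.8]
 [  -0.4    0.3   -0.8 1272.8]
 [   0.    -0.9   -0.4  697.5]
 [   0.     0.     0.     1. ]]
fixture 0.82 [543.2 114.   12.9] [273.2 262.1]
hold_arm 0.8 [550.4 113.7  53.4] [271.  248.7]
hold_arm 0.52 [ 500.  -465.1    8.8] [352.2 199.8]
handle 0.7 [547.6 111.7  53.5] [272.2 248.6]
strap 0.6 [ 466.8 -308.    15.1] [347.2 214.3]
short_strap 0.71 [549.7 115.6  53.3] [270.9 249. ]
tee_bolt 0.85 [764.6  25.3  18.8] [222.3 233.8]
file 0.61 [405.  361.2  16.2] [279.7 318.5]
spanner 0.79 [ 500.9 -467.4   11.5] [352.2 198.9]
top [[  -0.    -1.     0.2  345.1]
 [  -1.     0.    -0.   -54. ]
 [   0.    -0.2   -1.  1535.3]
 [   0.     0.     0.     1. ]]
fixture 0.82 [536.9  97.3  13.2] [228.8 236. ]
hold_arm 0.57 [547.2 103.   54.3] [225.5 230.8]
handle 0.67 [544.  101.6  54.6] [226.  231.9]
strap 0.97 [ 481.7 -325.2   19.9] [370.2 253.6]
short_strap 0.75 [ 707.4 -205.3   20.9] [328.4 179.9]
tee_bolt 0.66 [762.3  20.4  25.5] [254.5 162.3]
file 0.79 [432.9 356.1  18.7] [140.7 271.1]
spanner 0.9 [ 474.  -471.5    7.8] [418.2 256.3]
```

View pics/scene0.png

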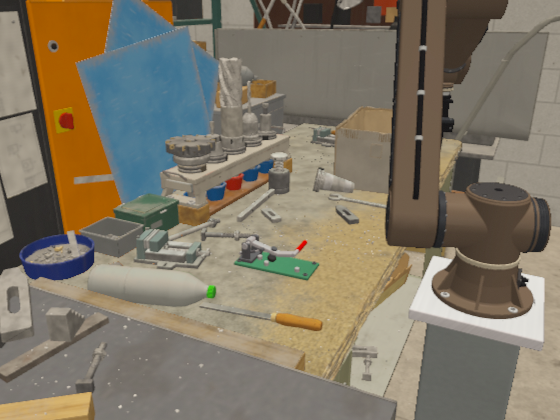

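View pics/top0.png

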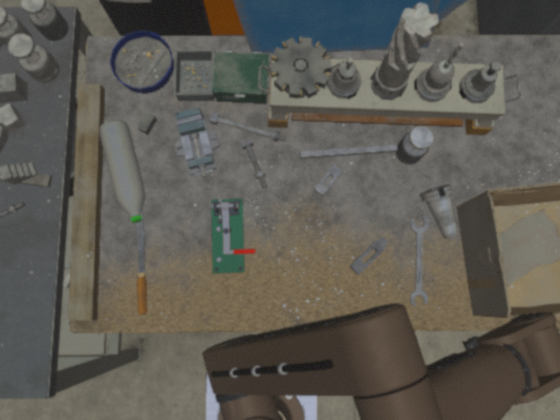

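The scene view shows the fixture at about (275,262) with its red handle at (302,246). In the top view the fixture is at (228,236), hinge end upward, with the red handle at (244,252). The dark strap is at (368,257) and the pale one at (328,180). Now closer crops.

```bash
python3 - <<'E'
from h import *
np.set_printoptions(precision=1,suppress=True)
p=shot('top')
im=cv2.cvtColor(p['pixels'],cv2.COLOR_RGB2BGR)
a=cv2.resize(im[190:285,195:275],None,fx=6,fy=6,interpolation=cv2.INTER_CUBIC)
cv2.imwrite('pics/crop1.png',a)
b=cv2.resize(im[225:285,330:410],None,fx=6,fy=6,interpolation=cv2.INTER_CUBIC)
cv2.imwrite('pics/crop2.png',b)
g=(im[:,:,1].astype(int)-im[:,:,2]>30)&(im[:,:,1].astype(int)-im[:,:,0]>10)
g[:195]=0; g[280:]=0; g[:,:205]=0; g[:,250:]=0
ys,xs=np.nonzero(g); P=np.array([onplane(p,(x,y),10.)[:2] for x,y in zip(xs,ys)])
print(len(P),cv2.minAreaRect(P.astype(np.float32)))
for zz in [18]:
  for r in vision.regions_of(p,'strap')[:1]:
    ys,xs=np.nonzero(r['pixels']); P=np.array([onplane(p,(x,y),zz)[:2] for x,y in zip(xs,ys)])
    print('strap',r['confidence'],len(P),cv2.minAreaRect(P.astype(np.float32)))
red=(im[:,:,2].astype(int)-im[:,:,1]>80)&(im[:,:,2].astype(int)-im[:,:,0]>80)
red[:240]=0;red[265:]=0;red[:,:225]=0;red[:,270:]=0
ys,xs=np.nonzero(red);P=np.array([onplane(p,(x,y),50.)[:2] for x,y in zip(xs,ys)])
print('handle',len(P),cv2.minAreaRect(P.astype(np.float32)))
E
```

```text
1169 ((540.1715698242188, 102.9534912109375), (216.4151611328125, 90.5805435180664), 1.0837113857269287)
strap 0.58 462 ((479.5028076171875, -323.75225830078125), (37.4230842590332, 137.12881469726562), 43.81576156616211)
handle 71 ((488.399658203125, 48.660221099853516), (9.800520896911621, 58.56889343261719), 3.135646104812622)
```

View pics/crop1.png

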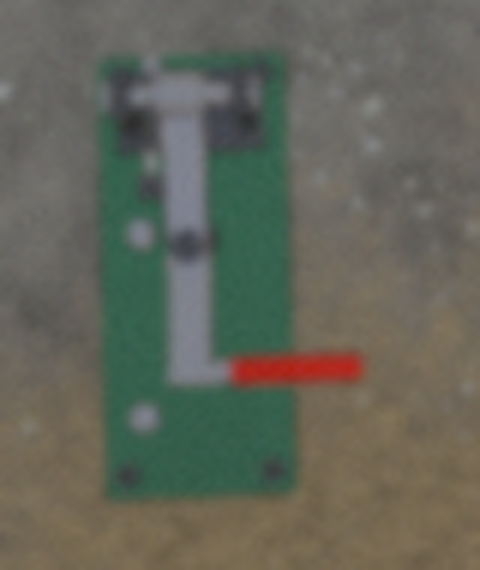

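View pics/crop2.png

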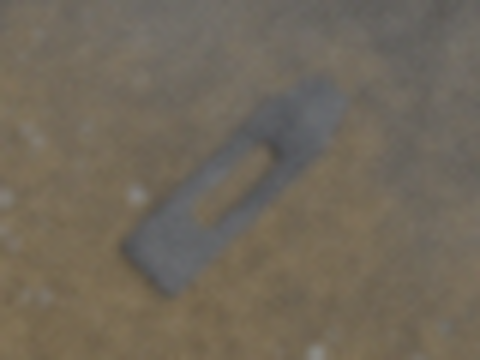

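```bash
python3 - <<'E'
from h import *
np.set_printoptions(precision=2,suppress=True)
p=shot('wrist'); print(p['tool_from_camera'],p['intrinsics']); save(p,'wr0')
M=T()
# go over strap, yaw 0.765? stop yaw 0
for X in [(440,-290,330),(430,60,330)]:
    print(M[:3,:3].T@(np.array(X)-M[:3,3]))
E
```

```text
[[   1.     -0.     -0.     -0.61]
 [   0.      0.97    0.24  -67.76]
 [  -0.     -0.24    0.97 -170.05]
 [   0.      0.      0.      1.  ]] [[289.45   0.   280.38]
 [  0.   289.45 210.57]
 [  0.     0.     1.  ]]
[-185.16 -290.19 -115.36]
[-510.82 -418.83 -115.39]
```

View pics/wr0.png

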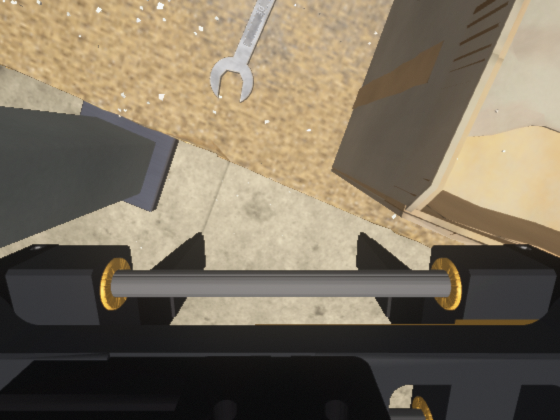

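```bash
python3 - <<'E'
from h import *
np.set_printoptions(precision=2,suppress=True)
M=T()
print(M[:3,:3].T@(np.array((375,-368,260))-M[:3,3]))
E
```

```text
[-139.06 -199.73  -45.36]
```

```bash
python3 -m pendant '[[-20,-30,-45,0],[-50,-70,-45,0],[-80,-115,-45,0],[-110,-158,-45,0],[-130,-187,-45,0],[-139,-200,-45,0],[-139,-200,-45,0]]'; cat > ms.py <<'E'
from h import *
np.set_printoptions(precision=1,suppress=True)
import sys
p=shot('wrist'); save(p,sys.argv[1])
print(T()[:3,3],env.state()['tcp_rot'])
for r in vision.find_in(p,'strap')[:2]: print('find',round(r['confidence'],2),w(p,r['at']),proj(p,w(p,r['at'])))
for r in vision.regions_of(p,'strap')[:1]:
    m=r['pixels'].astype(np.uint8); ys,xs=np.nonzero(m)
    for zz in (0,18):
        P=np.array([onplane(p,(x,y),zz)[:2] for x,y in zip(xs,ys)]); print(zz,len(P),cv2.minAreaRect(P.astype(np.float32)))
    im=p['pixels'].copy(); c,_=cv2.findContours(m,cv2.RETR_EXTERNAL,cv2.CHAIN_APPROX_NONE); cv2.drawContours(im,c,-1,(255,0,0),1)
    p['pixels']=im; save(p,sys.argv[1]+'m')
E
python3 ms.py st1
```

```text
t: 1.92
eef_pos: [375.5, -367.9, 259.8]
tcp_rot: [3.142, -0.001, -1.165]
ft_force: [0.4, -0.5, 1.0]
opening: 1.0
[ 375.2 -368.5  259.7] [ 3.1 -0.  -1.2]
find 0.66 [ 476.6 -321.3   15.2] [278.5 104.3]
0 2501 ((477.6969909667969, -325.85028076171875), (42.11301040649414, 141.27590942382812), 41.62965393066406)
18 2501 ((476.0148010253906, -326.4621276855469), (40.34954833984375, 135.3600311279297), 41.62960433959961)
```

View pics/st1m.png

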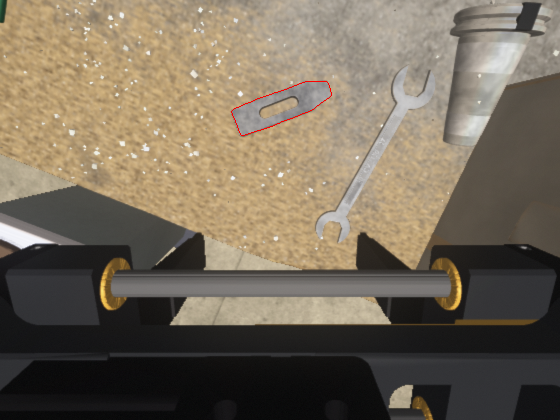

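The strap is outlined well at (232-331, 81-136), with the nose to the right and the spanner clear of it. Next, the fixture.

```bash
python3 - <<'E'
from h import *
np.set_printoptions(precision=2,suppress=True)
M=T()
print(M[:3,:3].T@(np.array((505,-30,290))-M[:3,3]))
E
```

```text
[-260.5  -252.92  -30.56]
```

```bash
python3 -m pendant '[[-20,-20,-15,-6],[-60,-58,-30,-16],[-100,-97,-30,-26],[-140,-136,-30,-36],[-180,-175,-30,-46],[-220,-213,-30,-56],[-250,-243,-30,-64],[-260,-253,-30,-67]]'; python3 -m pendant '[[0,0,0,0]]'
cat > mf.py <<'E'
from h import *
import sys
np.set_printoptions(precision=1,suppress=True)
p=shot('wrist'); save(p,sys.argv[1]); W=T()
print(W[:3,3],env.state()['tcp_rot'])
for q in ['fixture','hold_arm','handle']:
    for r in vision.find_in(p,q)[:2]: print(q,round(r['confidence'],2),w(p,r['at']),proj(p,w(p,r['at'])))
im=cv2.cvtColor(p['pixels'],cv2.COLOR_RGB2BGR).astype(int)
red=(im[:,:,2]-im[:,:,1]>80)&(im[:,:,2]-im[:,:,0]>80)
n,l,st,c=cv2.connectedComponentsWithStats(red.astype(np.uint8))
k=1+np.argmax(st[1:,4]); print('red',st[k],c[k])
ys,xs=np.nonzero(l==k);P=np.array([onplane(p,(x,y),48.)[:2] for x,y in zip(xs,ys)])
print('handle@48',len(P),cv2.minAreaRect(P.astype(np.float32)))
g=(im[:,:,1]-im[:,:,2]>25)&(im[:,:,1]-im[:,:,0]>8)
n,l,st,c=cv2.connectedComponentsWithStats(g.astype(np.uint8))
k=1+np.argmax(st[1:,4])
ys,xs=np.nonzero(l==k);P=np.array([onplane(p,(x,y),10.)[:2] for x,y in zip(xs,ys)])
print('plate@10',len(P),st[k],cv2.minAreaRect(P.astype(np.float32)))
print(cv2.boxPoints(cv2.minAreaRect(P.astype(np.float32))))
E
python3 mf.py fx1
```

```text
t: 3.08
eef_pos: [505.9, -29.6, 289.3]
tcp_rot: [3.141, 0.0, 0.006]
ft_force: [-0.4, -0.9, 0.0]
opening: 0.999
t: 3.2
eef_pos: [506.0, -30.1, 289.0]
tcp_rot: [3.141, 0.001, 0.005]
ft_force: [0.6, 0.3, -0.9]
opening: 0.996
[505.9 -30.6 289.1] [3.1 0.  0. ]
fixture 0.88 [530.4 101.6  11.6] [298.5  92.5]
handle 0.91 [542.8 101.9  56.3] [310.2  87.1]
red [261 105  11  50 475] [266.2 129.4]
handle@48 475 ((485.05548095703125, 48.412208557128906), (13.223369598388672, 64.68523406982422), 1.42424476146698)
plate@10 3971 [ 225   55  138   74 3971] ((523.4244384765625, 101.55657958984375), (194.71885681152344, 94.51036834716797), 2.164008140563965)
[[424.4 145.1]
 [427.9  50.7]
 [622.5  58. ]
 [618.9 152.5]]
```

View pics/fx1.png

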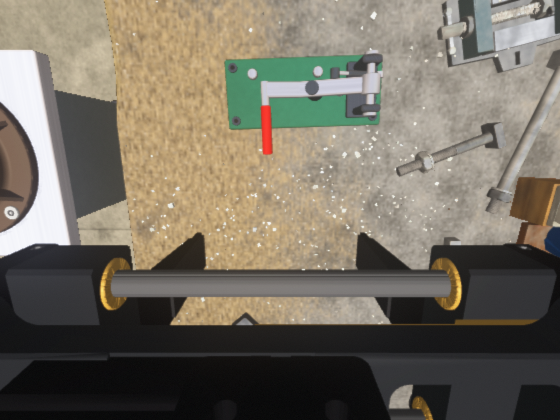

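The fixture shows clearly: plate (225-381, 55-129), hinge to the right, red handle (261-272, 105-155). One lower view for parallax, then the grasp.

```bash
python3 -m pendant '[[-5,5,30,-1],[-15,5,70,-2],[-20,5,100,-2],[-20,5,100,-2]]'; python3 -m pendant '[[0,0,0,0]]'
python3 mf.py fx2; python3 - <<'E'
from h import *
p=shot('top');save(p,'t2')
p=shot('wrist')
im=cv2.cvtColor(p['pixels'],cv2.COLOR_RGB2BGR).astype(int)
red=(im[:,:,2]-im[:,:,1]>80)&(im[:,:,2]-im[:,:,0]>80)
n,l,st,c=cv2.connectedComponentsWithStats(red.astype(np.uint8))
k=1+np.argmax(st[1:,4]); uv2=c[k]
def ray(W,uv,K): d=W[:3,:3]@np.linalg.inv(K)@np.r_[uv,1]; return W[:3,3],d/np.linalg.norm(d)
K=np.array(p['intrinsics']); tc=np.array(p['tool_from_camera'])
M1=np.eye(4); M1[:3,:3]=Ro.from_euler('xyz',[3.141,0.0005,0.005]).as_matrix(); M1[:3,3]=[505.9,-30.2,289.1]
rs=[ray(M1@tc,[266.2,129.4],K),ray(p['W'],uv2,K)]
A=sum(np.eye(3)-np.outer(d,d) for o,d in rs); b=sum((np.eye(3)-np.outer(d,d))@o for o,d in rs)
X=np.linalg.solve(A,b); print('handle tri',X)
for r in rs: print(np.linalg.norm(np.cross(X-r[0],r[1])))
M=T(); print(M[:3,:3].T@(np.array((486,40,29))-M[:3,3]))
E
```

```text
t: 3.9
eef_pos: [484.6, -36.7, 188.1]
tcp_rot: [-3.141, 0.004, 0.036]
ft_force: [0.4, 0.1, 0.1]
opening: 1.0
t: 4.03
eef_pos: [485.3, -37.3, 189.3]
tcp_rot: [-3.142, 0.002, 0.035]
ft_force: [0.5, 0.6, 0.5]
opening: 1.0
[485.2 -37.2 189.2] [-3.1  0.   0. ]
fixture 0.85 [532.   97.2  10.8] [327.7  78.1]
hold_arm 0.88 [552.4  98.9  54.9] [356.1  67.8]
handle 0.78 [548.6  98.9  54.6] [352.1  67.8]
red [278  87  13  66 844] [284.1 119.6]
handle@48 844 ((484.8589172363281, 48.55479431152344), (12.651032447814941, 63.87375259399414), 1.93262779712677)
plate@10 6724 [ 231   26  185   93 6724] ((524.790771484375, 101.85700988769531), (197.4820556640625, 93.9795913696289), 2.205552101135254)
[[424.3 145. ]
 [427.9  51.1]
 [625.3  58.7]
 [621.7 152.6]]
handle tri [485.30495421  48.96105752  56.71034006]
0.13652645391634016
0.13652645391631152
[  4.3246609  -76.58411461 159.71800767]
```

View pics/fx2.png

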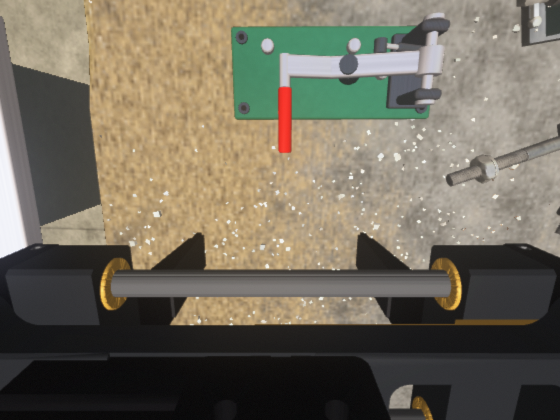

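```bash
python3 -m pendant '[[2,-30,30,0],[3,-60,60,0],[3.5,-77,90,0],[3.5,-77,120,0],[3.5,-77,145,0],[3.5,-77,156,0],[3.5,-77,159,0],[3.5,-77,159,0]]'; python3 -m pendant '[[0,0,0,0],[0,0,0,0]]'
python3 - <<'E'
from h import *
p=shot('wrist');save(p,'g1');p=shot('scene');save(p,'g1s');print(env.state()['eef_pos'])
E
```

```text
t: 5.32
eef_pos: [485.5, 40.3, 30.3]
tcp_rot: [-3.141, 0.002, 0.036]
ft_force: [0.2, -0.7, 0.8]
opening: 1.0
t: 5.58
eef_pos: [485.8, 40.3, 30.8]
tcp_rot: [-3.142, 0.001, 0.036]
ft_force: [0.5, 0.5, -0.0]
opening: 1.001
[485.65026056  40.30243216  30.6245194 ]
```

View pics/g1.png

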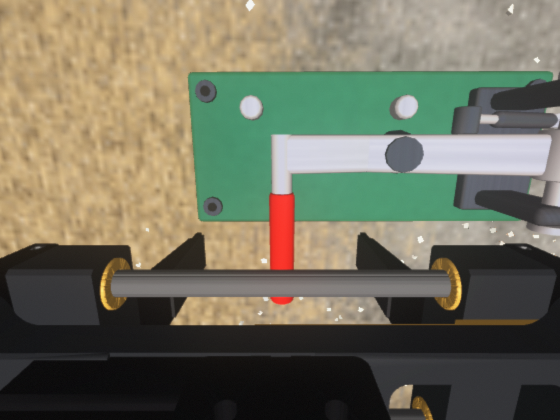

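The handle (270-294, 193-303) is centred between the fingers, so I close.

```bash
python3 -m pendant '[[0,0,0,0],[0,0,0,0],[0,0,0,0],[0,0,0,0],[0,0,0,0],[0,0,0,0],[0,0,0,0],[0,0,0,0]]' 1; python3 - <<'E'
import numpy as np
# pts along arc in tool axes from start: tx=dx, tz=-dz
r=136;
f=lambda t:(-r*np.cos(t-.09),r*np.sin(t-.09))
for t in np.arange(0,2.01,0.08):
    a,b=f(t),f(0); print(round(t,2),round(a[0]-b[0],1),round(-(a[1]-b[1]),1))
E
```

```text
t: 6.68
eef_pos: [485.7, 40.3, 30.6]
tcp_rot: [-3.142, 0.001, 0.036]
ft_force: [0.2, 0.6, 0.6]
opening: 0.215
0.0 0.0 -0.0
0.08 -0.5 -10.9
0.16 -0.2 -21.7
0.24 1.0 -32.5
0.32 3.0 -43.2
0.4 5.9 -53.7
0.48 9.7 -63.9
0.56 14.2 -73.8
0.64 19.5 -83.3
0.72 25.6 -92.3
0.8 32.3 -100.9
0.88 39.7 -108.8
0.96 47.8 -116.2
1.04 56.3 -122.8
1.12 65.4 -128.8
1.2 75.0 -134.0
1.28 84.9 -138.5
1.36 95.2 -142.1
1.44 105.7 -144.9
1.52 116.4 -146.9
1.6 127.2 -148.0
1.68 138.1 -148.2
1.76 148.9 -147.6
1.84 159.7 -146.0
1.92 170.3 -143.7
2.0 180.7 -140.5
```

```bash
python3 -m pendant '[[0,0,0,0],[0,0,0,0],[0,0,0,0]]'
```

```text
t: 7.05
eef_pos: [486.5, 40.3, 30.7]
tcp_rot: [3.142, -0.0, 0.036]
ft_force: [6.1, 0.6, -3.7]
opening: 0.136
```

```bash
python3 -m pendant '[[-0.5,0,-6,0],[-0.3,0,-16,0],[0.5,0,-27,0],[2,0,-38,0],[4,0,-48,0],[7.5,0,-59,0],[9.7,0,-64,0],[9.7,0,-64,0]]'
```

```text
t: 8.05
eef_pos: [495.1, 40.7, 94.9]
tcp_rot: [3.142, 0.002, 0.036]
ft_force: [-5.4, -1.6, -4.5]
opening: 0.139
```

```bash
python3 -m pendant '[[4.5,0,-10,0],[10,0,-19.5,0],[16,0,-28.5,0],[23,0,-37,0],[30,0,-45,0],[38,0,-52,0],[46.5,0,-59,0],[46.5,0,-59,0]]'
```

```text
t: 9.05
eef_pos: [539.4, 42.3, 156.4]
tcp_rot: [3.141, 0.007, 0.036]
ft_force: [-23.0, -2.5, 23.9]
opening: 0.137
```

```bash
cat > arc.py <<'E'
import numpy as np,sys
from h import *
c=np.cos(.0373);
s=env.state()['eef_pos']; print(s, env.state()['ft_force'])
def along(x,y): return (x-516)*c+(y-101.5)*np.sin(.0373)
pts=[(along(486.5,40.3),30.7),(along(495.1,40.7),94.9),(along(539.4,42.3),156.4)]
from scipy.optimize import least_squares
P=np.array(pts+[(along(s[0],s[1]),s[2])])
r=least_squares(lambda q:np.hypot(P[:,0]-q[0],P[:,1]-q[1])-136,[104,41]); print('centre',r.x,r.fun)
cx,cz=r.x
th=np.arctan2(P[-1,1]-cz,-(P[-1,0]-cx))+.09; print('theta',th)
for t in np.arange(th,2.02,.08): print(round(t,2),np.round([cx-136*np.cos(t-.09)-P[-1,0], -(cz+136*np.sin(t-.09)-P[-1,1])],1))
E
python3 arc.py
```

```text
[539.39251451  42.28431081 156.44319059] [-23.04618523  -2.45940677  23.8802882 ]
centre [103.64025705  48.00518445] [ 0.50334249 -0.81273294  0.19756689  0.23682555]
theta 1.0105789686873192
1.01 [0.1 0.2]
1.09 [ 9.1 -6. ]
1.17 [ 18.4 -11.5]
1.25 [ 28.2 -16.3]
1.33 [ 38.4 -20.2]
1.41 [ 48.8 -23.3]
1.49 [ 59.4 -25.6]
1.57 [ 70.2 -27. ]
1.65 [ 81.1 -27.6]
1.73 [ 92.  -27.2]
1.81 [102.8 -26. ]
1.89 [113.4 -24. ]
1.97 [123.9 -21.1]
```

```bash
python3 -m pendant '[[9,0,-6,0],[18.5,0,-11.5,0],[28,0,-16.5,0],[38.5,0,-20.5,0],[49,0,-23.5,0],[49,0,-23.5,0]]'; python3 arc.py
```

```text
t: 9.8
eef_pos: [590.4, 44.0, 181.4]
tcp_rot: [3.141, 0.003, 0.036]
ft_force: [-1.7, -2.6, 9.8]
opening: 0.142
[590.39581679  43.95376507 181.41325643] [-1.74844547 -2.62121577  9.79233883]
centre [103.83088655  48.599689  ] [ 0.76897136 -0.83872753 -0.15919319  0.52866853]
theta 1.4269782182109083
1.43 [0.1 0.5]
1.51 [10.8 -1.6]
1.59 [21.6 -2.8]
1.67 [32.5 -3.2]
1.75 [43.3 -2.7]
1.83 [54.1 -1.3]
1.91 [64.8  0.9]
1.99 [75.2  4. ]
```

```bash
python3 -m pendant '[[11,0,-2,0],[21.5,0,-3,0],[32.5,0,-3.5,0],[43,0,-3,0],[53,0,-1.5,0],[61,0,0,0],[61,0,0,0]]'; python3 arc.py; python3 - <<'E'
from h import *
p=shot('scene');save(p,'op1')
p=shot('wrist');save(p,'op1w')
E
```

```text
t: 10.68
eef_pos: [652.0, 46.1, 180.8]
tcp_rot: [3.141, 0.002, 0.036]
ft_force: [3.6, -1.7, -3.3]
opening: 0.136
[652.02479152  46.12080612 180.75310227] [ 3.55814391 -1.70952724 -3.32671831]
centre [103.71588255  47.99850257] [ 0.57751168 -0.73948394  0.24868566  0.13505713]
theta 1.8841126924811857
1.88 [-0.   0.1]
1.96 [10.5  3. ]
```

View pics/op1.png

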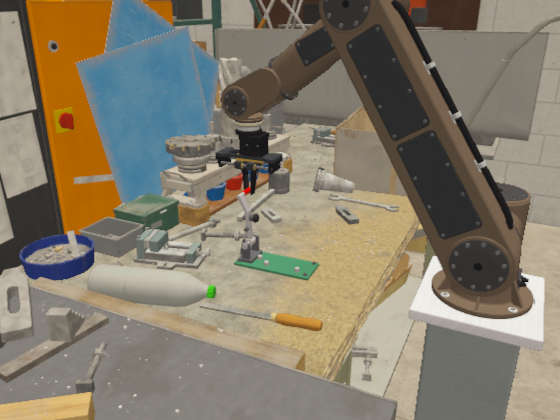

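View pics/op1w.png

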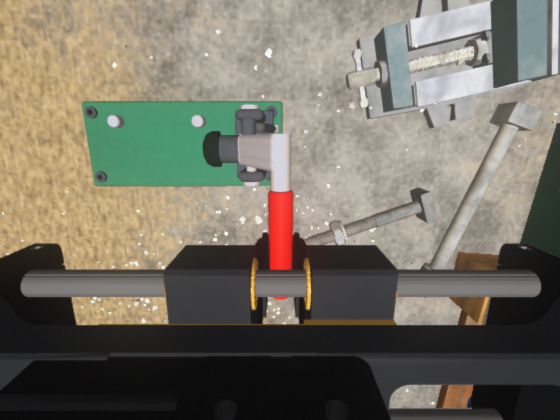

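The arm stands past vertical, with the handle at (281,245) in the wrist view. A little further to its stop, then release.

```bash
python3 -m pendant '[[4,0,1,0],[8,0,2.5,0],[8,0,2.5,0]]'; python3 arc.py; python3 -m pendant '[[0,0,0,0],[0,0,0,0],[0,0,0,0],[0,0,0,0],[0,0,0,0],[0,0,0,0],[0,0,0,0],[0,0,0,0]]' 0.3;
```

```text
t: 11.15
eef_pos: [659.8, 46.4, 178.4]
tcp_rot: [3.141, 0.002, 0.036]
ft_force: [2.9, -1.7, -1.1]
opening: 0.137
[659.77812307  46.40739788 178.38508107] [ 2.9178054  -1.74872857 -1.07786756]
centre [103.63753331  47.77961098] [ 0.47222655 -0.73687193  0.37551425  0.01739966]
theta 1.943834131294491
1.94 [-0.  0.]
t: 12.15
eef_pos: [659.8, 46.4, 178.4]
tcp_rot: [3.141, 0.002, 0.036]
ft_force: [0.2, 0.3, 0.8]
opening: 0.705
```

```bash
python3 -m pendant '[[0,0,-15,0],[0,0,-40,0],[0,0,-60,0],[0,0,-70,0]]' 0; python3 - <<'E'
from h import *
p=shot('scene');save(p,'op2')
M=T(); print(M[:3,3],M[:3,:3].T@(np.array((548,-402,200))-M[:3,3]))
E
```

```text
t: 12.65
eef_pos: [660.3, 46.4, 250.4]
tcp_rot: [3.141, -0.0, 0.036]
ft_force: [-0.3, -0.0, -0.1]
opening: 0.993
[660.41060913  46.47514509 251.05705006] [-128.71284416  444.04072772   51.32016221]
```

View pics/op2.png

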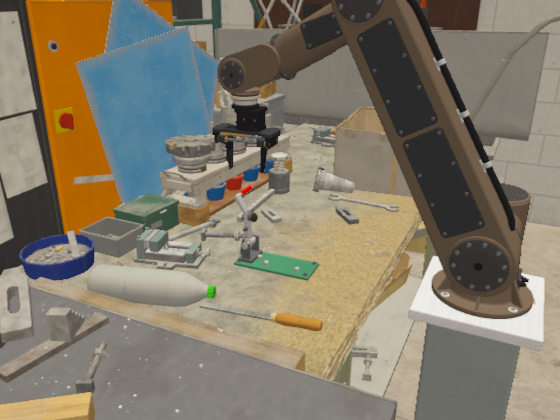

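The arm stays open by itself (handle near (245,190)). Now to the strap.

```bash
python3 -m pendant '[[-8,30,0,-3],[-25,85,0,-9],[-43,147,0,-15],[-60,209,5,-22],[-78,270,15,-28],[-96,332,25,-34],[-114,394,40,-40],[-128,444,50,-40]]'; python3 -m pendant '[[0,0,0,0],[0,0,0,0]]'; python3 ms.py st2
```

```text
t: 13.7
eef_pos: [548.5, -401.0, 201.1]
tcp_rot: [3.141, -0.0, 0.736]
ft_force: [0.2, 0.3, -0.5]
opening: 0.999
t: 13.95
eef_pos: [548.3, -400.7, 200.7]
tcp_rot: [-3.141, -0.0, 0.735]
ft_force: [0.9, 1.0, 0.6]
opening: 1.0
[ 548.7 -400.1  201.2] [ 3.1 -0.   0.7]
find 0.88 [ 473.7 -317.7   14.1] [281.2  99.9]
0 3273 ((475.140869140625, -322.92333984375), (40.900638580322266, 140.2963409423828), 43.10887145996094)
18 3273 ((476.4394836425781, -324.2295227050781), (38.91510772705078, 133.485595703125), 43.10887145996094)
```

View pics/st2m.png

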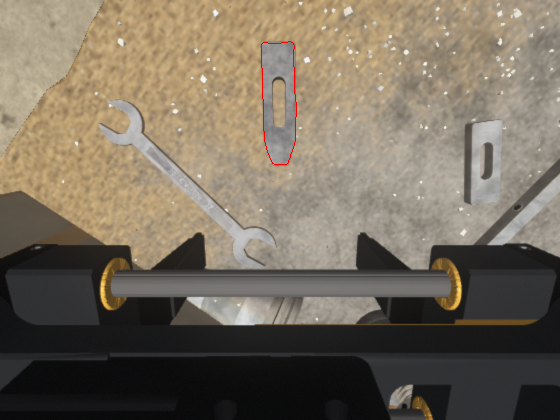

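```bash
python3 - <<'E'
from h import *
M=T(); print(M[:3,3],M[:3,:3].T@(np.array((469.2,-317.2,4))-M[:3,3]))
E
```

```text
[ 549.14037206 -399.62898246  201.6124747 ] [  -3.81051249 -114.99694323  197.47626043]
```

```bash
python3 -m pendant '[[-1,-40,0,0],[-3,-90,20,-1],[-3,-115,60,-1],[-3,-115,110,-1],[-3,-115,150,-1],[-3,-115,150,-1]]'; python3 -m pendant '[[0,0,0,0]]'; python3 - <<'E'
from h import *
p=shot('wrist');save(p,'st3')
print(np.mean([env.state()['eef_pos'] for _ in range(5)],0),env.state()['tcp_rot'])
E
```

```text
t: 14.85
eef_pos: [469.3, -315.0, 49.9]
tcp_rot: [-3.139, 0.0, 0.756]
ft_force: [-0.3, -0.5, 0.9]
opening: 0.998
t: 14.98
eef_pos: [470.2, -315.0, 51.5]
tcp_rot: [-3.14, -0.0, 0.757]
ft_force: [0.1, -0.5, 0.5]
opening: 0.998
[ 470.15318769 -314.92807435   51.54267229] [-3.14062482e+00 -2.17883634e-04  7.57326259e-01]
```

View pics/st3.png

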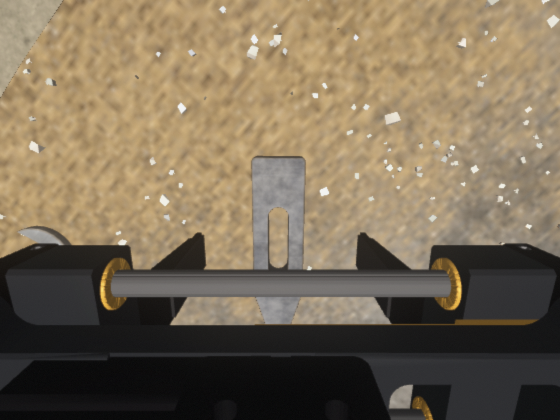

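The strap (252-305, from row 157) is centred between the fingers, so I descend and grip.

```bash
python3 -m pendant '[[0,0,15,0],[0,0,32,0],[0,0,42,0],[0,0,47,0],[0,0,47,0]]'; python3 -m pendant '[[0,0,0,0],[0,0,0,0],[0,0,0,0],[0,0,0,0],[0,0,0,0],[0,0,0,0],[0,0,0,0],[0,0,0,0]]' 1;  python3 - <<'E'
from h import *
p=shot('wrist');save(p,'st4')
print(np.mean([env.state()['eef_pos'] for _ in range(5)],0),env.state()['tcp_rot'])
E
```

```text
t: 15.65
eef_pos: [470.0, -314.8, 4.1]
tcp_rot: [-3.14, -0.0, 0.757]
ft_force: [-0.5, 0.3, -0.1]
opening: 1.001
t: 16.65
eef_pos: [469.9, -314.9, 4.1]
tcp_rot: [-3.14, 0.0, 0.757]
ft_force: [-1.4, -1.1, 0.2]
opening: 0.396
[ 469.89755146 -314.9321827     4.13977855] [-3.13984478e+00 -4.95654935e-06  7.57285798e-01]
```

View pics/st4.png

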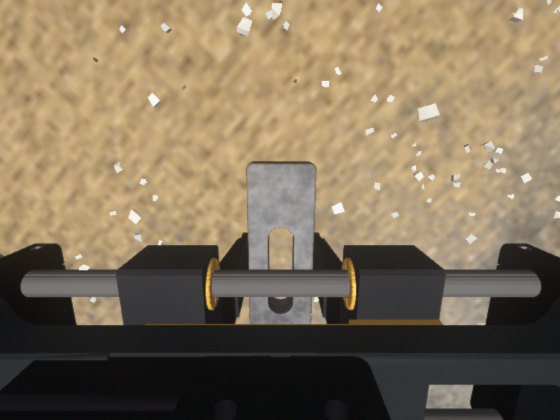

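```bash
python3 - <<'E'
from h import *
p=shot('wrist');M=T()
for uv in [(249,165),(314,165),(281.5,161.5)]:
    X=onplane(p,uv,18); print(M[:3,:3].T@(X-M[:3,3]))
E
python3 -m pendant '[[0,0,-4,0],[0,0,-15,0],[0,0,-35,0],[0,0,-60,0],[0,0,-85,0],[0,0,-100,0],[0,0,-100,0]]'; python3 - <<'E'
from h import *
p=shot('wrist');save(p,'st5')
M=T(); print(M[:3,3],env.state()['opening'])
E
```

```text
[-17.20687742 -54.79091645 -13.75635666]
[ 17.60281792 -54.75376814 -13.75708162]
[  0.20067904 -56.62576192 -13.75329046]
t: 17.62
eef_pos: [470.3, -315.2, 105.0]
tcp_rot: [-3.141, -0.0, 0.757]
ft_force: [0.3, 0.6, -6.9]
opening: 0.396
[ 469.92214431 -314.92556823  104.09563941] 0.3987069290263061
```

View pics/st5.png

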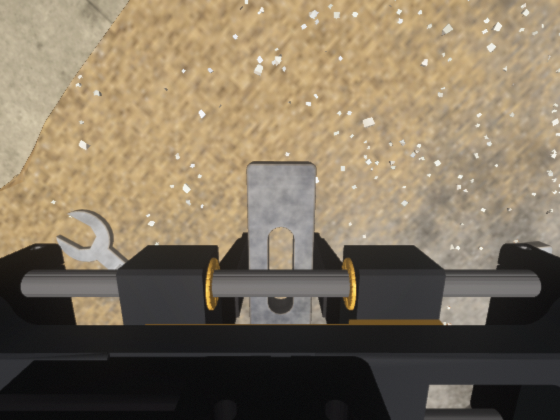

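```bash
python3 - <<'E'
from h import *
np.set_printoptions(precision=1,suppress=True)
p=shot('wrist'); tc=np.array(p['tool_from_camera'])
def at(pos,rot):
    M=np.eye(4);M[:3,:3]=Ro.from_euler('xyz',rot).as_matrix();M[:3,3]=pos;return M@tc
a=.0377;R=np.array([[np.cos(a),-np.sin(a)],[np.sin(a),np.cos(a)]])
for pos,rot,uvs in [((485.6,40.3,30.6),(3.1416,.001,.036),[(251,106),(405,106)]),((485.2,-37.2,189.2),(3.1416,.002,.035),[(267,45),(354,44.5)]),((659.8,46.4-.3,180.8),(3.141,.002,.036),[(113.5,121),(197.5,121)])]:
    p['W']=at(pos,rot)
    for uv,f in zip(uvs,[(-50,26),(42,26)]):
        X=onplane(p,uv,22.)[:2]; print(X, 'origin', X-R@np.array(f))
Mt=T()
print(Mt[:3,:3].T@(np.r_[np.array([516,101.5])+R@np.array([-17,-6]),100]-Mt[:3,3]))
E
```

```text
[464.9 126.6] origin [515.9 102.5]
[554.7 129.7] origin [513.7 102.1]
[464.6 125.7] origin [515.5 101.6]
[555.8 129.2] origin [514.8 101.6]
[474.2 126.3] origin [525.2 102.2]
[565.7 129.5] origin [524.7 101.9]
[ 302.8 -277.4    4.3]
```

```bash
python3 -m pendant '[[20,-18,-10,-3],[60,-55,-20,-10],[102,-93,-20,-17],[145,-133,-20,-24],[188,-172,-20,-31],[230,-210,-20,-38],[270,-247,-20,-45],[297,-272,-20,-48.5]]'; python3 -m pendant '[[6,-3,5,0],[6,-3,15,0],[6,-3,15,0]]'; python3 - <<'E'
from h import *
np.set_printoptions(precision=2,suppress=True)
p=shot('wrist');save(p,'pl1');q=shot('scene');save(q,'pl1s')
print(T()[:3,3],env.state()['tcp_rot'])
E
```

```text
t: 18.73
eef_pos: [498.1, 89.1, 123.3]
tcp_rot: [-3.138, -0.002, 1.608]
ft_force: [-0.2, -0.5, -6.6]
opening: 0.399
t: 19.1
eef_pos: [494.3, 94.1, 107.1]
tcp_rot: [-3.136, -0.002, 1.607]
ft_force: [-0.8, -0.1, -6.3]
opening: 0.397
[494.94  94.06 108.04] [-3.14 -0.    1.61]
```

View pics/pl1.png

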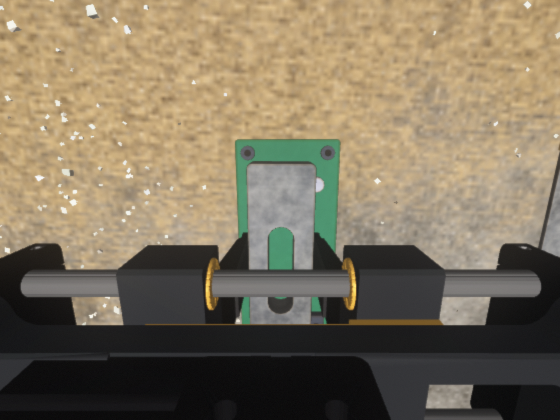

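View pics/pl1s.png

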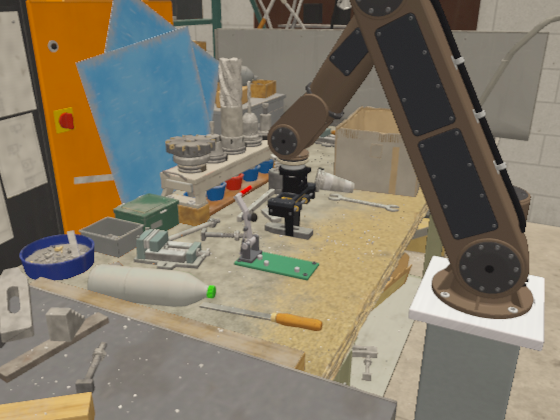

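```bash
python3 -m pendant '[[1,2,15,0],[3,5,35,0],[3,5,55,0],[3,5,72,0],[3,5,80,0],[3,5,80,0]]'; python3 - <<'E'
from h import *
np.set_printoptions(precision=2,suppress=True)
p=shot('wrist');save(p,'pl2')
print(T()[:3,3],env.state()['tcp_rot'],env.state()['ft_force'])
E
```

```text
t: 19.95
eef_pos: [499.4, 97.2, 27.5]
tcp_rot: [-3.137, -0.002, 1.606]
ft_force: [0.6, 0.1, -6.8]
opening: 0.395
[499.63  97.25  27.99] [-3.14 -0.    1.61] [ 0.33  0.1  -6.66]
```

View pics/pl2.png

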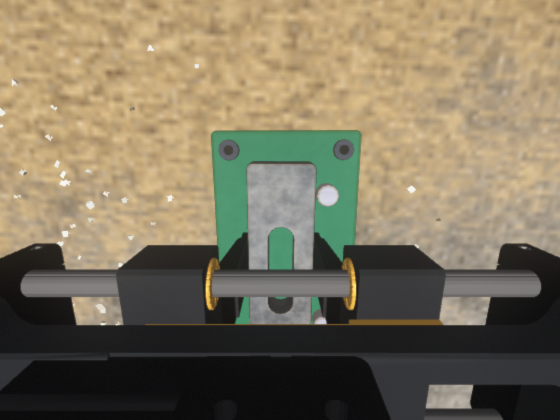

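```bash
python3 -m pendant '[[0,0,6,0],[0,0,11,0],[0,0,12,0],[0,0,12,0]]'; python3 -m pendant '[[0,0,1,0],[0,0,1,0]]';python3 - <<'E'
from h import *
np.set_printoptions(precision=2,suppress=True)
p=shot('wrist');save(p,'pl3')
S=[env.state() for _ in range(5)]
print(np.mean([s['eef_pos'] for s in S],0),S[0]['tcp_rot'],np.mean([s['ft_force'] for s in S],0))
E
```

```text
t: 20.5
eef_pos: [499.6, 97.3, 16.0]
tcp_rot: [-3.137, -0.002, 1.606]
ft_force: [0.1, 0.3, -7.2]
opening: 0.397
t: 20.75
eef_pos: [499.6, 97.3, 15.0]
tcp_rot: [-3.137, -0.002, 1.606]
ft_force: [0.4, -0.7, -7.2]
opening: 0.396
[499.6   97.31  15.01] [-3.14 -0.    1.61] [-0.31 -0.56 -7.15]
```

View pics/pl3.png

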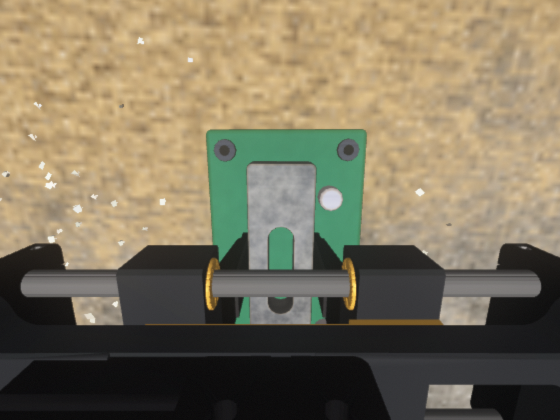

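```bash
python3 -m pendant '[[1,0,0,0],[2,0,0,0],[3,0,0.3,0],[3,0,0.3,0]]'; python3 -m pendant '[[0.7,0,0,0],[0.7,0,0,0]]'
```

```text
t: 21.3
eef_pos: [499.5, 100.4, 14.7]
tcp_rot: [-3.137, -0.002, 1.606]
ft_force: [0.3, 0.4, -6.7]
opening: 0.395
t: 21.55
eef_pos: [499.5, 100.8, 14.7]
tcp_rot: [-3.137, -0.002, 1.607]
ft_force: [0.1, -4.0, -7.0]
opening: 0.399
```

```bash
python3 -m pendant '[[0.7,0,0,0],[0.7,0,0,0]]'
```

```text
t: 21.8
eef_pos: [499.5, 101.0, 14.7]
tcp_rot: [-3.137, -0.001, 1.607]
ft_force: [-0.2, -7.9, -6.5]
opening: 0.397
```

```bash
python3 -m pendant '[[0,1.5,0,0],[0,3,0,0],[0,4,0,0],[0,4,0,0]]'; python3 -m pendant '[[0,0.8,0,0],[0,0.8,0,0]]'
```

```text
t: 22.3
eef_pos: [503.4, 101.0, 14.6]
tcp_rot: [-3.137, -0.001, 1.608]
ft_force: [-1.0, -5.1, -6.7]
opening: 0.397
t: 22.55
eef_pos: [503.7, 101.0, 14.5]
tcp_rot: [-3.136, -0.001, 1.608]
ft_force: [-2.8, -4.6, -5.0]
opening: 0.398
```

```bash
python3 -m pendant '[[0,0.8,0,0],[0,0.8,0,0]]'
```

```text
t: 22.8
eef_pos: [503.7, 101.0, 14.5]
tcp_rot: [-3.134, -0.001, 1.608]
ft_force: [-4.4, -3.7, -2.5]
opening: 0.4
```

```bash
python3 -m pendant '[[0,0.2,0.5,0],[0,0.3,0.8,0],[0,0.3,0.8,0]]'; python3 - <<'E'
from h import *
np.set_printoptions(precision=2,suppress=True)
p=shot('wrist');save(p,'pl4');q=shot('top');save(q,'pl4t')
print(T()[:3,3],env.state()['tcp_rot'],env.state()['ft_force'])
E
```

```text
t: 23.18
eef_pos: [503.7, 101.0, 14.1]
tcp_rot: [-3.134, -0.001, 1.608]
ft_force: [-5.1, -3.4, 1.8]
opening: 0.398
[503.69 100.97  14.1 ] [-3.13 -0.    1.61] [-5.66 -4.16  1.9 ]
```

View pics/pl4.png

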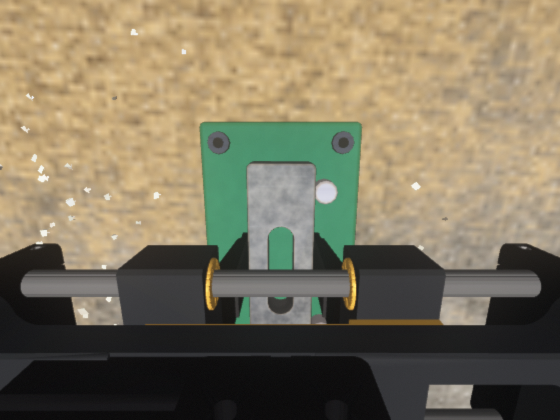

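The strap sits against the front pin at (325,192) with the far one at (318,319). Release gently.

```bash
python3 -m pendant '[[0,0,0,0],[0,0,0,0],[0,0,0,0],[0,0,0,0],[0,0,0,0]]' 0.4; python3 -m pendant '[[0,0,-20,0],[0,0,-50,0],[0,-15,-85,0],[0,-40,-120,0],[0,-60,-130,0],[0,-60,-130,0]]' 0.3; python3 - <<'E'
from h import *
np.set_printoptions(precision=2,suppress=True)
p=shot('wrist');save(p,'pl5');q=shot('top');save(q,'pl5t')
print(T()[:3,3],env.state()['tcp_rot'],env.state()['ft_force'])
im=cv2.cvtColor(q['pixels'],cv2.COLOR_RGB2BGR)
cv2.imwrite('pics/pl5c.png',cv2.resize(im[190:285,195:275],None,fx=6,fy=6,interpolation=cv2.INTER_CUBIC))
E
```

```text
t: 23.9
eef_pos: [503.8, 101.0, 14.1]
tcp_rot: [-3.134, -0.001, 1.608]
ft_force: [0.9, 0.2, 0.2]
opening: 0.602
t: 24.65
eef_pos: [444.4, 98.8, 145.5]
tcp_rot: [-3.135, -0.001, 1.608]
ft_force: [0.5, 0.2, 0.7]
opening: 0.7
[445.43  98.74 144.47] [-3.13 -0.    1.61] [ 0.62 -0.18  0.39]
```

View pics/pl5.png

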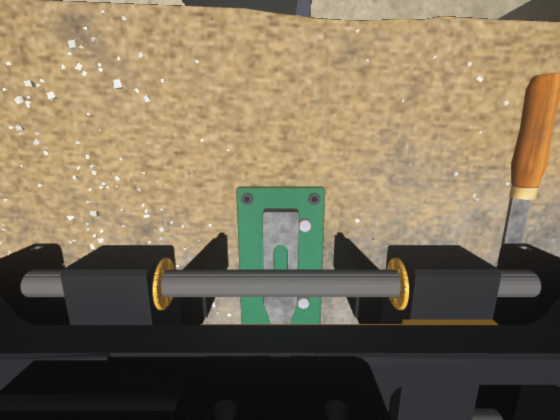

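View pics/pl5c.png

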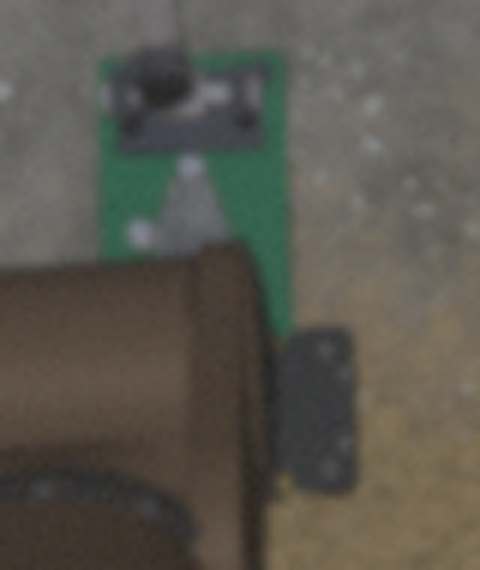

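Nose against the end pin and the flank against the side pin. Now I turn the gripper back and inspect the seat from the side.

```bash
python3 - <<'E'
from h import *
M=T(); print(M[:3,:3].T@(np.array((525,-25,240))-M[:3,3]))
E
python3 -m pendant '[[-5,0,-40,5],[-20,10,-80,15],[-45,20,-95,25],[-75,40,-95,35],[-95,60,-95,45],[-112,75,-95,55],[-120,76,-95,65],[-120,76,-95,75]]' 0;python3 -m pendant '[[0,0,0,8],[0,0,0,15],[0,0,0,15]]'
python3 - <<'E'
from h import *
np.set_printoptions(precision=2,suppress=True)
p=shot('wrist');save(p,'pl6');M=T()
print(M[:3,3],env.state()['tcp_rot'],env.state()['ft_force'])
im=cv2.cvtColor(p['pixels'],cv2.COLOR_RGB2BGR)
cv2.imwrite('pics/pl6c.png',cv2.resize(im[20:150,180:400],None,fx=3.6,fy=3.6,interpolation=cv2.INTER_CUBIC))
for r in vision.regions_of(p,'strap')[:1]:
    ys,xs=np.nonzero(r['pixels']); P=np.array([onplane(p,(x,y),28)[:2] for x,y in zip(xs,ys)]); print(r['confidence'],len(P),cv2.minAreaRect(P.astype(np.float32)))
for r in vision.find_in(p,'handle')[:1]: print(w(p,r['at']))
E
```

```text
[-126.56270729   74.19332265  -96.15243256]
t: 25.75
eef_pos: [527.4, -19.2, 237.5]
tcp_rot: [-3.139, 0.009, 0.292]
ft_force: [-0.3, 0.2, -0.2]
opening: 1.002
t: 26.12
eef_pos: [528.0, -19.4, 236.6]
tcp_rot: [-3.141, 0.01, 0.031]
ft_force: [0.4, -0.3, -0.0]
opening: 1.0
[527.88 -19.33 236.8 ] [-3.14  0.01  0.03] [ 0.76 -0.74  0.66]
0.85 3003 ((515.1656494140625, 100.683349609375), (133.94607543945312, 39.034820556640625), 1.6622483730316162)
[644.44  98.36 186.32]
```

View pics/pl6c.png

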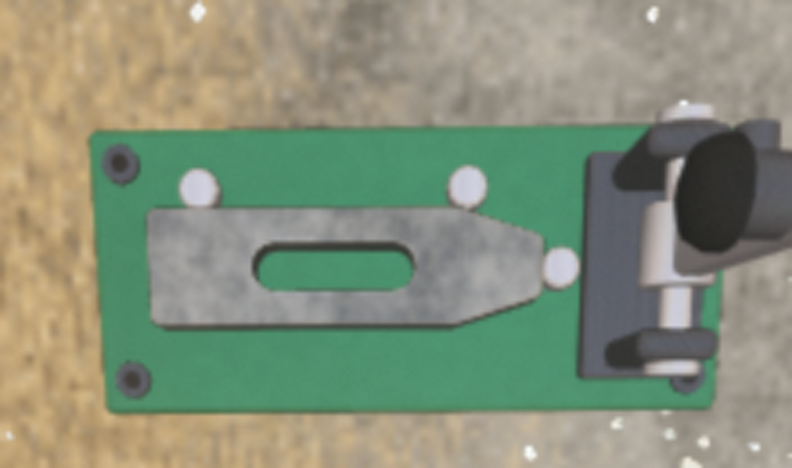

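The strap is seated: touching both side pins (199,188), (467,187) and the end pin (561,267). Back to the handle.

```bash
python3 - <<'E'
from h import *
M=T(); print(M[:3,:3].T@(np.array((660,46.4,250))-M[:3,3]),M[:3,:3].T@(np.array((660,46.4,178.5))-M[:3,3]))
E
python3 -m pendant '[[15,-8,-10,0],[50,-25,-12,0],[90,-45,-12,0],[120,-58,-12,0],[133,-62,-12,0],[133,-62,-12,0]]'
python3 - <<'E'
from h import *
np.set_printoptions(precision=2,suppress=True)
p=shot('wrist');save(p,'hc1');M=T()
print(M[:3,3],env.state()['tcp_rot'],M[:3,:3].T@(np.array((660,46.4,178.5))-M[:3,3]))
E
```

```text
[134.28209234 -61.290043   -14.12542667] [134.96971234 -61.22487766  57.37123711]
t: 27.02
eef_pos: [658.6, 47.0, 247.2]
tcp_rot: [-3.141, 0.011, 0.034]
ft_force: [0.4, -0.4, -0.1]
opening: 0.998
[658.12  46.71 247.54] [-3.14  0.01  0.03] [ 2.59  0.43 69.02]
```

View pics/hc1.png

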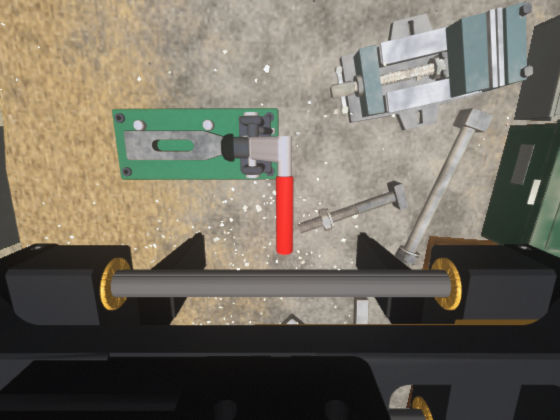

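```bash
python3 -m pendant '[[1,0,15,0],[2.5,0,35,0],[2.5,0,55,0],[2.5,0,68,0],[2.5,0,74,0],[2.5,0,74,0]]'; python3 -m pendant '[[0,0,0,0]]'; python3 - <<'E'
from h import *
p=shot('wrist');save(p,'hc2')
E
```

```text
t: 27.82
eef_pos: [659.8, 46.8, 173.4]
tcp_rot: [-3.141, 0.011, 0.033]
ft_force: [-0.6, -0.4, -0.0]
opening: 1.0
t: 27.95
eef_pos: [660.0, 46.7, 174.1]
tcp_rot: [-3.141, 0.01, 0.033]
ft_force: [0.5, 0.6, 0.2]
opening: 1.0
```

View pics/hc2.png

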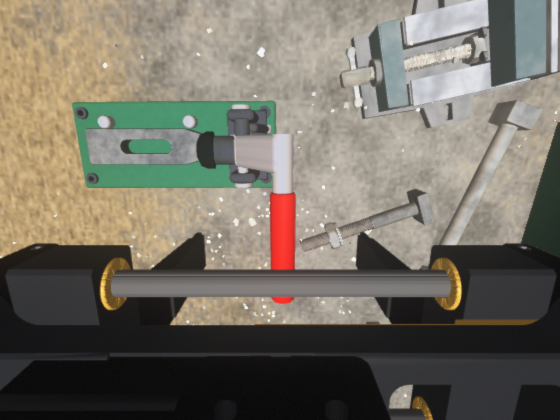

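```bash
python3 -m pendant '[[0,0,0,0],[0,0,0,0],[0,0,0,0],[0,0,0,0],[0,0,0,0],[0,0,0,0],[0,0,0,0],[0,0,0,0]]' 1; python3 -m pendant '[[0,0,0,0],[0,0,0,0],[0,0,0,0],[0,0,0,0]]'; python3 - <<'E'
import numpy as np
f=lambda t:np.array([-136*np.cos(t-.09),-136*np.sin(t-.09)])
for t0,ts in [(1.95,np.arange(1.87,1.3,-.08)),(1.39,np.arange(1.31,.8,-.08)),(.83,np.arange(.77,.2,-.06))]:
    print(t0)
    for t in ts: print(round(t,2),np.round(f(t)-f(t0),1))
E
```

```text
t: 29.0
eef_pos: [660.0, 46.7, 174.1]
tcp_rot: [-3.141, 0.01, 0.033]
ft_force: [0.6, -0.2, 0.8]
opening: 0.217
t: 29.5
eef_pos: [660.3, 46.7, 174.3]
tcp_rot: [-3.141, 0.009, 0.033]
ft_force: [4.4, 1.0, 0.9]
opening: 0.141
1.95
1.87 [-10.5  -2.7]
1.79 [-21.3  -4.5]
1.71 [-32.1  -5.5]
1.63 [-43.   -5.6]
1.55 [-53.8  -4.8]
1.47 [-64.6  -3.2]
1.39 [-75.2  -0.7]
1.31 [-85.5   2.6]
1.39
1.31 [-10.4   3.3]
1.23 [-20.4   7.5]
1.15 [-30.1  12.4]
1.07 [-39.4  18.1]
0.99 [-48.2  24.5]
0.91 [-56.4  31.6]
0.83 [-64.1  39.3]
0.83
0.77 [-5.3  6.2]
0.71 [-10.3  12.7]
0.65 [-14.8  19.5]
0.59 [-18.9  26.5]
0.53 [-22.6  33.8]
0.47 [-25.9  41.3]
0.41 [-28.7  48.9]
0.35 [-31.   56.7]
0.29 [-32.9  64.7]
0.23 [-34.2  72.7]
```

```bash
python3 -m pendant '[[-5,0,-1.3,0],[-15,0,-3.4,0],[-26,0,-4.8,0],[-37,0,-5.3,0],[-48,0,-5,0],[-57,0,-4,0],[-64.5,0,-2.7,0],[-64.5,0,-2.7,0]]'
cat > arc2.py <<'E'
import numpy as np
from h import *
from scipy.optimize import least_squares
import json,os
a=.0377
s=np.mean([env.state()['eef_pos'] for _ in range(5)],0)
al=lambda q:((q[0]-516)*np.cos(a)+(q[1]-101.7)*np.sin(a),q[2])
L=json.load(open('pts.json')) if os.path.exists('pts.json') else [[660.1,46.7,174.1]]
L.append(list(s)); json.dump(L,open('pts.json','w'))
P=np.array([al(q) for q in L])
# hinge known from opening: x~103.7 ; fit with weak prior
r=least_squares(lambda q:np.r_[np.hypot(P[:,0]-q[0],P[:,1]-q[1])-136,(q[0]-103.7)*.3,(q[1]-43.5)*.15],[104,43])
cx,cz=r.x; x,z=P[-1]; th=np.arctan2(z-cz,cx-x)+.09
print(s,'centre',r.x,'res',np.round(r.fun,2),'theta',round(th,3))
tilt=env.state()['tcp_rot'][1]; print('pitch',tilt)
for t in np.arange(th-.04,max(.16,th-.6),-.04):
    dx=cx-136*np.cos(t-.09)-x; dz=cz+136*np.sin(t-.09)-z
    print(round(t,2),round(dx,1),round(-dz-dx*tilt,1))
E
python3 arc2.py
```

```text
t: 30.5
eef_pos: [595.2, 44.7, 177.5]
tcp_rot: [-3.141, 0.01, 0.033]
ft_force: [0.8, 1.5, 3.5]
opening: 0.14
[595.16687965  44.65068301 177.50405248] centre [103.04793809  43.90054225] res [-0.12  0.13 -0.2   0.06] theta 1.468
pitch 0.009846375539726893
1.43 -5.3 1.3
1.39 -10.6 2.7
1.35 -15.8 4.4
1.31 -20.9 6.2
1.27 -26.0 8.2
1.23 -31.0 10.5
1.19 -35.8 12.9
1.15 -40.6 15.5
1.11 -45.3 18.3
1.07 -49.9 21.3
1.03 -54.3 24.5
0.99 -58.7 27.8
0.95 -62.9 31.3
0.91 -66.9 35.0
```

```bash
python3 -m pendant '[[-5.3,0,1.3,0],[-13.2,0,3.5,0],[-21,0,6.2,0],[-28.5,0,9.3,0],[-36,0,13,0],[-43,0,17,0],[-50,0,21.3,0],[-50,0,21.3,0]]'; python3 arc2.py
```

```text
t: 31.5
eef_pos: [544.0, 43.0, 156.2]
tcp_rot: [-3.141, 0.012, 0.033]
ft_force: [-0.8, 1.9, 0.1]
opening: 0.137
[543.98319417  42.97634077 156.23375585] centre [102.7107226   43.96570052] res [-0.09 -0.    0.11 -0.3   0.07] theta 1.06
pitch 0.011800635469830123
1.02 -4.4 3.3
0.98 -8.7 6.7
0.94 -12.8 10.3
0.9 -16.8 14.0
0.86 -20.7 17.9
0.82 -24.4 21.9
0.78 -27.9 26.0
0.74 -31.3 30.3
0.7 -34.5 34.8
0.66 -37.5 39.3
0.62 -40.4 44.0
0.58 -43.0 48.8
0.54 -45.5 53.7
0.5 -47.8 58.6
```

```bash
python3 -m pendant '[[-6.5,0,5,0],[-12.8,0,10.3,0],[-18.7,0,16,0],[-24.4,0,22,0],[-29.5,0,28,0],[-34.5,0,34.8,0],[-39,0,41.6,0],[-39,0,41.6,0]]'; python3 arc2.py
```

```text
t: 32.5
eef_pos: [504.0, 41.6, 114.4]
tcp_rot: [-3.141, 0.013, 0.033]
ft_force: [-0.3, -0.7, -6.0]
opening: 0.135
[503.98023708  41.61497814 114.40927031] centre [102.32588442  43.95682782] res [ 0.03 -0.07 -0.1   0.23 -0.41  0.07] theta 0.634
pitch 0.013257337439252392
0.59 -2.5 4.9
0.55 -5.0 9.7
0.51 -7.4 14.7
0.47 -9.5 19.7
0.43 -11.5 24.8
0.39 -13.2 30.0
0.35 -14.7 35.2
0.31 -16.0 40.5
0.27 -17.1 45.9
0.23 -18.0 51.2
0.19 -18.7 56.6
```

```bash
python3 -m pendant '[[-3,0,6,0],[-6,0,12,0],[-8.5,0,17.5,0],[-11,0,23.5,0],[-13.2,0,30,0],[-14.7,0,35.2,0],[-15.5,0,38.5,0],[-15.5,0,38.5,0]]'; python3 arc2.py
```

```text
t: 33.5
eef_pos: [488.6, 41.1, 75.8]
tcp_rot: [-3.141, 0.012, 0.033]
ft_force: [5.7, 1.2, -7.1]
opening: 0.137
[488.61267871  41.06046306  75.80640627] centre [102.43837861  43.97839539] res [-0.02 -0.07 -0.05  0.32 -0.13 -0.38  0.07] theta 0.326
pitch 0.012026459465868111
0.29 -1.3 5.3
0.25 -2.2 10.7
0.21 -3.0 16.1
0.17 -3.5 21.5
```

```bash
python3 -m pendant '[[-0.7,0,2.5,0],[-1.3,0,5.3,0],[-1.8,0,8,0],[-1.8,0,8,0]]'; python3 arc2.py
```

```text
t: 34.0
eef_pos: [487.2, 41.0, 67.9]
tcp_rot: [-3.141, 0.011, 0.033]
ft_force: [5.4, 1.1, -4.4]
opening: 0.142
[487.1536872   41.01858896  67.88649167] centre [102.54941591  44.00481708] res [-0.08 -0.07 -0.01  0.4  -0.03 -0.22 -0.35  0.08] theta 0.267
pitch 0.010992599646282075
0.23 -1.1 5.3
0.19 -1.7 10.8
```

```bash
python3 -m pendant '[[-0.4,0,2,0],[-0.4,0,2,0]]';  python3 -m pendant '[[-0.4,0,2,0],[-0.4,0,2,0]]'
```

```text
t: 34.25
eef_pos: [487.1, 41.0, 67.0]
tcp_rot: [-3.141, 0.01, 0.033]
ft_force: [0.7, 1.1, 14.2]
opening: 0.138
t: 34.5
eef_pos: [487.1, 41.0, 66.8]
tcp_rot: [-3.141, 0.007, 0.034]
ft_force: [-1.3, 0.4, 25.5]
opening: 0.142
```

The pad has landed on the strap (upward force jumped to 14 and then 25 N). I take off the excess push and check before letting go.

```bash
python3 -m pendant '[[0,0,0,0],[0,0,0,0]]'; python3 - <<'E'
from h import *
p=shot('wrist');save(p,'cl1');q=shot('scene');save(q,'cl1s')
im=cv2.cvtColor(q['pixels'],cv2.COLOR_RGB2BGR)
cv2.imwrite('pics/cl1c.png',cv2.resize(im[200:290,200:340],None,fx=5,fy=5,interpolation=cv2.INTER_CUBIC))
E
```

```text
t: 34.75
eef_pos: [487.2, 41.0, 67.2]
tcp_rot: [-3.141, 0.007, 0.034]
ft_force: [1.7, 1.1, 8.4]
opening: 0.139
```

View pics/cl1.png

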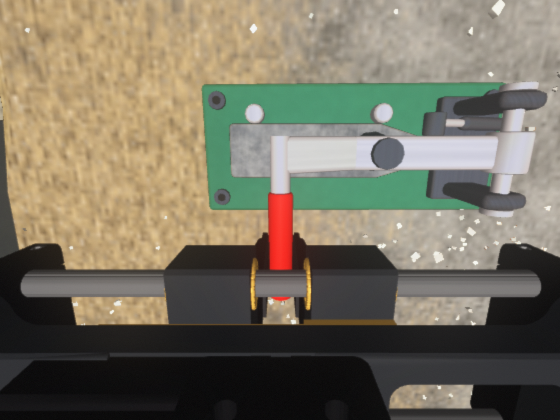

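View pics/cl1c.png

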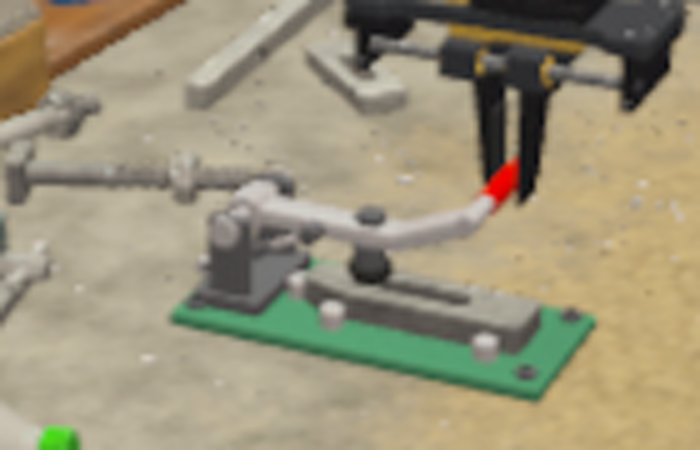

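The pad rests on the strap, and the strap still sits against the pins. Release and retreat.

```bash
python3 -m pendant '[[0,0,0,0],[0,0,0,0],[0,0,0,0],[0,0,0,0],[0,0,0,0],[0,0,0,0]]' 0.4; python3 -m pendant '[[0,0,-10,0],[0,0,-35,0],[0,10,-70,0],[0,40,-100,0],[0,80,-130,0],[0,100,-140,0],[0,100,-140,0]]' 0.4; python3 - <<'E'
from h import *
np.set_printoptions(precision=1,suppress=True)
p=shot('wrist');save(p,'fin')
im=cv2.cvtColor(p['pixels'],cv2.COLOR_RGB2BGR)
cv2.imwrite('pics/finc.png',cv2.resize(im[10:160,180:400],None,fx=3.6,fy=3.6,interpolation=cv2.INTER_CUBIC))
q=shot('scene');save(q,'fins');t=shot('top');save(t,'fint')
im=cv2.cvtColor(q['pixels'],cv2.COLOR_RGB2BGR)
cv2.imwrite('pics/finsc.png',cv2.resize(im[200:290,200:340],None,fx=5,fy=5,interpolation=cv2.INTER_CUBIC))
s=env.state();print(s['eef_pos'],s['ft_force'],s['t'])
for n in ['short_strap','tee_bolt','file','spanner']:
    for r in vision.find_in(t,n)[:1]: print(n,r['confidence'],w(t,r['at']))
E
```

```text
t: 35.6
eef_pos: [487.1, 41.0, 67.2]
tcp_rot: [-3.141, 0.007, 0.034]
ft_force: [0.1, -0.5, 0.9]
opening: 0.594
t: 36.48
eef_pos: [491.7, -59.9, 208.3]
tcp_rot: [3.141, 0.005, 0.032]
ft_force: [0.1, 0.3, -0.1]
opening: 0.599
[491.1 -58.3 206.8] [-0.2  0.2 -0.2] 36.625
short_strap 0.87 [ 710.2 -205.7   20.1]
tee_bolt 0.21 [556.  102.6  69.3]
file 0.64 [430.1 356.5  18.3]
spanner 0.97 [ 472.  -472.3   10.7]
```

View pics/finc.png

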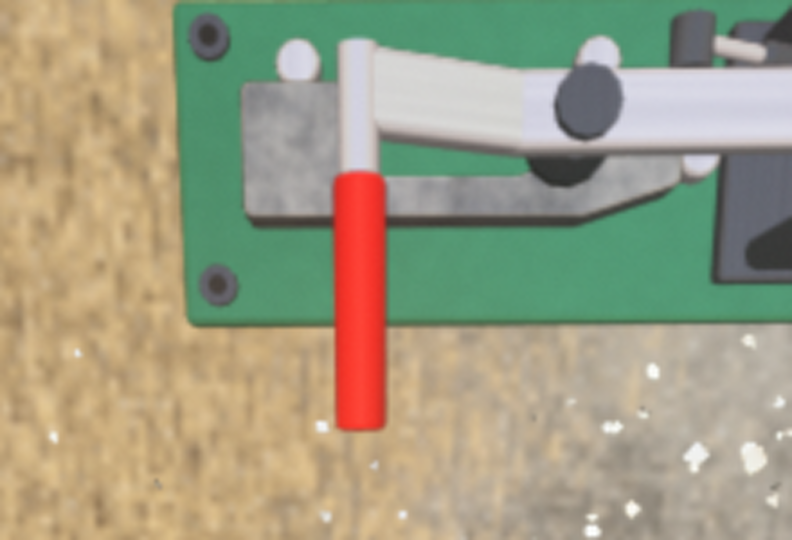

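View pics/finsc.png

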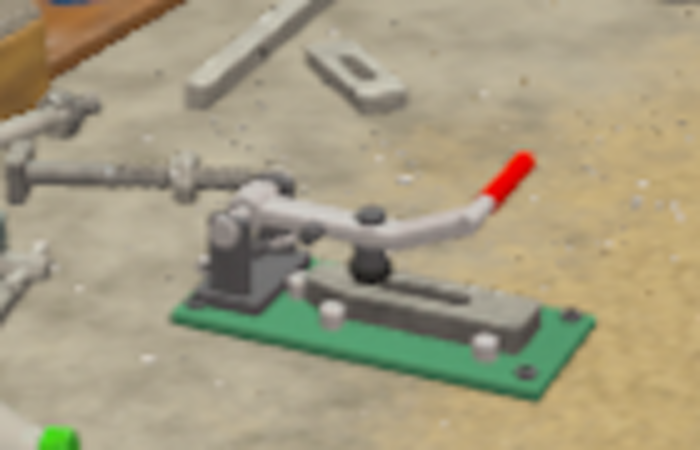

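Everything is in place: the pad is on the strap, the strap is against all three pins, and the robot is clear. Handing in.

```bash
python3 -c "
from cell import job
print(job.job_done())"
```

```text
the job is handed in; nothing more can be done
None
```

The dark strap is held in the fixture with the sprung arm bearing on it, and I handed the job in at about 36.6 s of the 72 s allowed.

**What I did:**
- I swung the arm up by its red handle to about 1.94 rad, let go, and it stayed open by itself.
- I laid the strap flat with its nose towards the hinge and slid it against the side pins and then the end pin. Forces stayed under about 10 N.
- I lowered the arm by the handle, holding it all the way down until the pad touched the strap at about 0.26 rad. I eased the push off before letting go.

**Last checks:**
- The final wrist and scene pictures show the pad on the strap, the strap against all three pins, and the gripper clear with no force on it.
- The network found the short strap, file and spanner within about 3 mm of their starting positions.

**What disagreed:**
- In the last top view the network did not find the tee bolt; its only low-confidence hit (0.21) was on the fixture. The bolt shows undisturbed in the scene picture.
- While opening, the arm's arc differed from my estimate by about 3 mm, which gave about 33 N at the wrist. I refitted the arc and carried on.
- The push at pad contact reached about 25 N, well under the 120 N wrist limit.

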